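Start a cassette reading on the bench reader

ROBOT

A 6-joint arm with a two-finger parallel gripper is mounted at the origin on the work surface. World frame = base frame: x ahead of the robot, y to its left, z up, the work surface at z = 0. Lengths are in mm, angles in rad, forces in N, time in s.
With the tool pointing down it reaches from about 275 to 975 mm from the base axis. Payload 8.4 kg.
Tool frame: the origin (TCP) lies midway between the tips of the shut fingers; the grasp point (between the pads) lies 19 mm behind it; z points along the fingers, y is the line along which they close (so a half turn about z gives the same grasp; the last joint's range is limited). The gripper opens to 92 mm and grips with 3 to 60 N. Pads are 20 mm wide; open, the fingers measure 128 mm over their backs; the gripper's body (75 mm by 189 mm) begins 69 mm behind the grasp point.
Start: joints at [-1.201, 0.353, 1.633, -0, 1.155, -0.002], TCP at [227.057, -582.3, 214.583] pointing down, gripper open.
Joint ranges: [-2.63, 2.63], [-0.92, 2.1], [0.06, 2.66], [-1.3, 4.44], [0, 2.69], [-3.02, 3.02]. Speed limits (rad/s): [2.22, 2.22, 2.79, 3.14, 3.14, 3.14].

INTERFACE

Orientations are given as [roll, pitch, yaw] about the fixed x, y, z axes, in that order (R = Rz(yaw) Ry(pitch) Rx(roll)).
In Python, from station import * gives the robot as it stands. The module is installed in compiled form; this text tells all that it offers.
- The arm moves only by the tool step_arm, never from a script. Its arguments are lists of equal length, an entry for each row: "angular": the turn, a rotation vector about the tool's x, y, z in degrees, a list of three; "travel": the shift along the tool's x, y, z in mm, a list of three; "claw": the finger opening in mm, from 0 to 91.9. In form: {"angular": [[ax, ay, az], ...], "travel": [[dx, dy, dz], ...], "claw": [claw, ...]}. A call has exactly 10 rows; each row shifts and turns the commanded pose from where the row before left it, along the tool's axes as they then stand; what a row does not reach is not made up. A row lasts 1/10 s, in which the tool goes at most 50 mm and 8.59 degrees, less where a joint would pass 70% of its speed; a pose out of reach is approached as far as the arm can. A call is refused whole if a number of a shift passes 50 or a number of a turn 8.59, either way. A call with a gripper value outside its range is refused whole. The fingers move at their own pace and stop on an object; the grip force is fixed at half the most. Time passes only in rows, so rows that do not move let the fingers close, or fill a call up. It gives the time, the measured TCP pose, the force, the opening and the grip force at its end, in the units of the state.
- get_obs(): the state, without advancing time (a new reading comes with each control period).
- get_image(name): name is "scene" or "top"; returns (picture, depth): 384x512x3 uint8, red, green, blue; 384x512 float32, mm along the optical axis (not along the pixel's ray), 0 where there is no reading.
- calibration(name): a dict with "fx", "fy", "cx", "cy" (pixels), "k1" (the pictures are not rectified: a ray, as slopes to the right and down, at radius r is drawn at 1 + k1 r^2 times it, then the intrinsics apply), "origin" and "attitude" of the camera in the world. Camera axes: x right, y up, looking along -z (the intrinsics and any distortion apply to the point x, -y, -z); pixel columns grow to the right and rows downward; lengths in mm; the calibration is good to about 2 mm. A picture is of the moment at which its call begins. calibration takes no time and is no camera call.
- finish_job(): hands the job in; it is judged then, once.
The state is a dict: "time": time; "q": joint angles; "dq": joint speeds; "effort": joint torques, N m; "position": TCP position; "ee_rot": TCP orientation; "wrist_force": force on the tool from outside, world axes, zero at the start; "torque": the same for the moment, N m; "gripper_width": opening from 0.0 (shut) to 1.0 (fully open); "finger_force": force on a finger pad.
Only numpy, scipy, OpenCV 4.12 (cv2) and the standard library are available. Lean on these libraries where they do the work, as an engineer would, in place of code of your own. Each camera call takes 0.05 s, during which the arm holds its last target. There are 200 camera calls.

TASK

On the bench reader, push the cassette home in its slot until it stops, then tip the rocker switch on by pressing its ribbed end down, then press the square key down so that it stays in, and last press the round key fully down and let it come up again. Keep to that order and just push and press with the closed fingertips, nothing needs picking up: do not lift the cassette, do not press the oblong key, and leave everything else on and around the reader where it stands.

Things in the scene. Friction and masses are not known exactly. Their poses are not given: they have to be found in the camera images.
- reader: white instrument fixed to the table, 280 (x) x 380 mm (y), flat level deck 100 mm high. Origin on the table, 10 mm in front of its middle; x points to its back, away from the robot, y left, z up. On the deck: cassette slot at left, running front to back; at right near the front a row of three grey keys, 50 mm apart, order varies; behind them a grey rocker; a display at the back, up to 60 mm above the deck
- slot_end (a point): foot of the slot's end stop, mid-width, on the slot's floor (102 mm above the table), inside the hood; axes as the reader's. The slot runs along x, 44 mm wide between rails 12 mm above the deck, from 195 mm in front of the stop, open at its front end. A hood 42 mm above the deck covers the last 35 mm before the stop. The cassette is home when its inner end touches the stop
- cassette: grey cassette, 70 (x) x 40 (y) x 22 mm tall, about 90 g, loose in the slot; origin at the centre of its underside, x along its length, into the slot. It starts 30 to 60 mm short of the stop and slides with about 1 N; home, its origin is 35 mm from slot_end and half of it still shows in front of the hood
- rocker (a joint): angle of the rocker switch in rad: 0 off (end with the rib up), 0.40 on (end with the rib fully down). It tips about a level axis across the reader, takes about 2.5 N on the rib and stays where it is left
- rocker_rib (a point): top of the raised rib (24 mm across) on the ON end of the rocker, the end towards the back of the reader, 22 mm behind its pivot. The rocker is 58 mm front to back and 30 mm across; the rib goes down 9 mm from off to on. Beside the rocker are cheeks 11 mm high above the deck
- square_key (a joint): value of the square key in m: 0 up, 0.006 fully down. It takes about 3 N and stays down once pressed (it locks the cassette)
- square_key_top (a point): centre of the flat top of the square key, 26 x 26 mm; moves down with it. The top stands 13 mm above the deck when up, 7 mm when down; the frame around the key is 48 x 38 mm and 4 mm high
- round_key (a joint): value of the round key in m: 0 up, 0.006 fully down. A spring (1.3 N rising to 5.5 N fully down) brings it up again when let go; it starts the reading
- round_key_top (a point): centre of the flat top of the round key, 28 mm across; moves down with it. The top stands 13 mm above the deck when up, 7 mm when down; the frame around the key is 48 x 38 mm and 4 mm high
- oblong_key (a joint): value of the oblong key in m: 0 up, 0.006 fully down. Same spring as the round key; it cancels and must be left alone
- oblong_key_top (a point): centre of the flat top of the oblong key, 40 mm front to back, 14 mm across; moves down with it. The top stands 13 mm above the deck when up, 7 mm when down; the frame around the key is 48 x 38 mm and 4 mm high
- vial: small amber glass vial with a white cap, 26 mm across, 40 mm tall, standing on the reader's deck between the slot and the switches; origin at the centre of its underside
- jar: small clear jar, 28 mm across, 36 mm tall, standing on the reader's deck near its left edge; origin at the centre of its underside
- tube_rack: black rack of capped tubes, 100 x 200 mm, 95 mm tall, on the table left of the reader; origin at the centre of its underside
- beaker: glass beaker, 68 mm across, 85 mm tall, on the table right of the reader; origin at the centre of its underside
- wash_bottle: clear plastic bottle, 72 mm across, 150 mm tall, on the table right of the reader; origin at the centre of its underside
- spare_cassette: a second cassette just like the one in the slot, 70 x 40 x 22 mm, lying on the table left of the reader, not needed; origin at the centre of its underside
Things that resemble listed ones, but are neither listed nor needed, are in the scene too. Leave any red look-alike of the cassette alone.

How it is judged (in metres and radians):
On the way, in this order (a step that is already met when the one before it is completed fails the run):
1. the cassette is home against the end stop (x of cassette in the frame of reader above 0.026 m and z of cassette in the frame of slot_end below 0.004 m and angle between cassette's own z axis and vertical below 0.1 rad), for 0.1 s.
2. the rocker is tipped on (value of joint rocker above 0.34 rad), for 0.1 s.
3. the square key is down (value of joint square_key above 0.0045 m), for 0.1 s.
4. the round key is fully down (value of joint round_key above 0.0048 m), for 0.05 s.
5. the round key is up again (value of joint round_key below 0.0015 m), for 0.1 s.
At the end, for the whole second after the job is handed in: the cassette lies flat on the slot's floor within 4 mm of the end stop and at rest, the rocker is on (above 0.34 rad), the square key is down (above 4.5 mm), the round and oblong keys are up (below 1.5 mm) (all of step 1 and value of joint rocker above 0.34 rad and value of joint square_key above 0.0045 m and value of joint each of round_key, oblong_key below 0.0015 m and linear speed of cassette below 0.01 m/s); the robot touches nothing.
It fails at once if the rocker is tipped on before the cassette is home, or the square key pressed before the rocker is on and the cassette home ((value of joint rocker above 0.2 rad and x of cassette in the frame of reader below 0.024 m) or (value of joint square_key above 0.003 m and (value of joint rocker below 0.3 rad or x of cassette in the frame of reader below 0.024 m))).
It fails at once if the round key is pressed before the square key is down (value of joint round_key above 0.003 m and value of joint square_key below 0.004 m).
It fails at once if the oblong key is pressed (value of joint oblong_key above 0.003 m).
It fails at once if the cassette is lifted or tipped up (z of cassette in the frame of slot_end above 0.01 m or angle between cassette's own z axis and vertical above 0.3 rad).
It fails at once if a bystander is shifted by more than 20 mm or tipped over (distance of any of vial, jar, tube_rack, beaker, wash_bottle, spare_cassette from where it was at the start of the episode above 0.02 m or angle between any of vial, jar, tube_rack, beaker, wash_bottle, spare_cassette's own z axis and vertical above 0.4 rad).
It also fails if it takes over 54 s, if anything falls off the work surface, if the arm or the gripper's body presses on something with over 40 N, if the wrist force passes 120 N, or if a joint passes its speed limit or range.

## Working session

There is one attempt and no reset: what is moved stays moved. The work goes in short steps, Python scripts to look and compute and a tool call to move; the robot and the scene stay as the last step left them, time stands still between calls to the robot, and variables do not carry over. Pictures are saved under pics/ and viewed, at most 10 in all, crops included, and the job is handed in when it is done.

Besides the shell and the picture viewer there is one more tool, called after "Emit:" by a JSON object that holds its "name" and its "arguments". step_arm: Moves the arm, as the interface text tells. Its arguments: {"type":"object","properties":{"angular":{"type":"array","items":{"type":"array","items":{"type":"number"}}},"travel":{"type":"array","items":{"type":"array","items":{"type":"number"}}},"claw":{"type":"array","items":{"type":"number"}}},"required":["angular","travel","claw"]}

```bash
mkdir -p pics; cat > h.py <<'E'
from station import *
import numpy as np, cv2
from scipy.spatial.transform import Rotation as R
def att(c):
    a=np.array(c["attitude"],float)
    return a if a.shape==(3,3) else (R.from_quat(a).as_matrix() if a.size==4 else R.from_euler('xyz',a).as_matrix())
def ray(c,u,v):
    K=np.array([[c["fx"],0,c["cx"]],[0,c["fy"],c["cy"]],[0,0,1.]])
    p=cv2.undistortPoints(np.array([[[u,v]]],float),K,np.array([c["k1"],0,0,0.]))[0,0]
    return att(c)@np.array([p[0],-p[1],-1.])
def onz(c,u,v,z):
    d=ray(c,u,v);o=np.array(c["origin"],float);return o+d*(z-o[2])/d[2]
def dep(c,D,u,v):
    return np.array(c["origin"])+ray(c,u,v)*float(D[int(round(v)),int(round(u))])
E
python3 - <<'E'
from h import *
for n in("top","scene"):
    I,D=get_image(n);c=calibration(n);print(n,c)
    np.savez(f"pics/{n}0.npz",I=I,D=D)
    cv2.imwrite(f"pics/{n}0.png",cv2.resize(I[...,::-1],(800,600),interpolation=cv2.INTER_CUBIC))
print(get_obs())
E
```

```text
top {'fx': 399.8014292369647, 'fy': 399.8014292369647, 'cx': 256.7636994317311, 'cy': 195.07567170221614, 'k1': 0.026796322293076904, 'origin': array([ 435.35760628,   14.31058919, 1208.65580844]), 'attitude': array([ 0.02932299,  0.01835791, -1.60053153])}
scene {'fx': 492.66389713529514, 'fy': 492.66389713529514, 'cx': 255.33838964393908, 'cy': 188.5009754109766, 'k1': -0.1654734970238132, 'origin': array([ 1164.96662036, -1217.34790151,   980.30803601]), 'attitude': array([ 1.01212334, -0.01236635,  0.51185881])}
{'time': 0.1, 'q': array([-1.20139103e+00,  3.53565125e-01,  1.63404785e+00,  1.88342089e-05,
        1.15521546e+00, -2.38118293e-03]), 'dq': array([-2.23334198e-05, -6.17425642e-04, -1.46553815e-03, -3.31093239e-03,
        7.28082763e-05,  6.40571364e-04]), 'effort': array([ 6.72402766e-04, -5.94904876e+01, -3.34932196e+01,  6.98680803e-02,
        1.84788782e-02, -3.39371752e-05]), 'position': array([ 226.90619018, -581.8780343 ,  213.95246971]), 'ee_rot': array([-3.14035692e+00, -2.01642257e-05,  3.71778853e-01]), 'wrist_force': array([ 0.24370052, -0.41736359,  0.8681715 ]), 'torque': array([-0.01513882,  0.01188287,  0.01749994]), 'finger_force': 0.0, 'gripper_width': 1.0034727625585693}
```

View pics/top0.png

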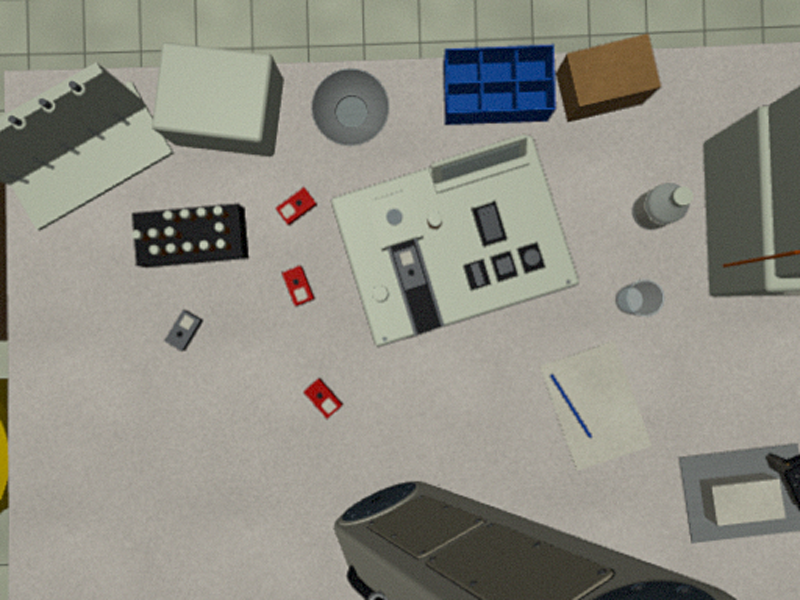

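View pics/scene0.png

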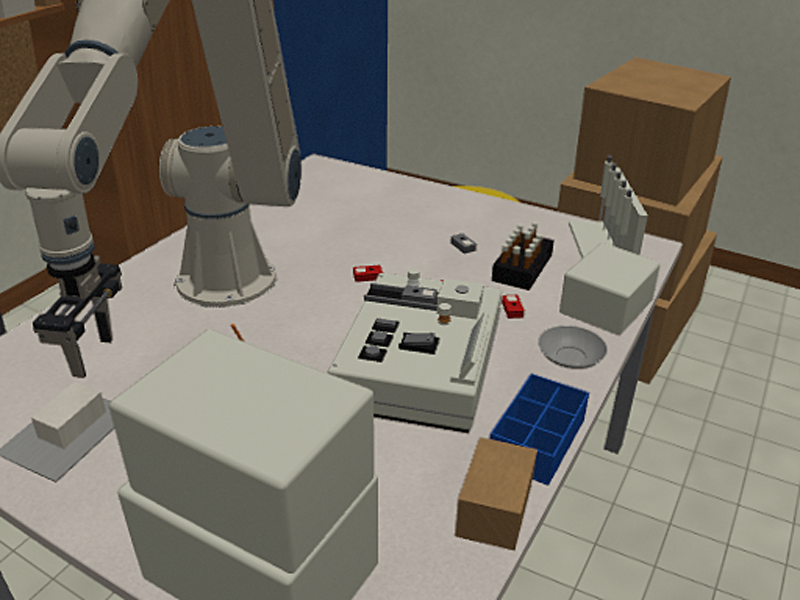

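The top view (800x600) shows the reader with corners near (332,199), (533,137), (578,283) and (378,346). The cassette is at about (410,263). The keys are oblong (476,273), square (503,265) and round (531,257), and the rocker is at (489,222). The scene view confirms the layout, and the arm is clear of the reader. Next I measure.

```bash
python3 - <<'E'
from h import *
z=np.load("pics/top0.npz");I,D=z["I"],z["D"];c=calibration("top")
cv2.imwrite("pics/top0c.png",cv2.resize(I[82:228,205:375,::-1],None,fx=4,fy=4,interpolation=cv2.INTER_CUBIC))
uu,vv=np.meshgrid(np.arange(512),np.arange(384))
K=np.array([[c["fx"],0,c["cx"]],[0,c["fy"],c["cy"]],[0,0,1.]])
p=cv2.undistortPoints(np.stack([uu,vv],-1).reshape(-1,1,2).astype(float),K,np.array([c["k1"],0,0,0.])).reshape(384,512,2)
P=np.stack([p[...,0],-p[...,1],-np.ones((384,512))],-1)*D[...,None]@att(c).T+c["origin"]
np.save("pics/P.npy",P)
m=((P[...,2]>90)&(P[...,2]<175)&(uu>205)&(uu<375)&(vv>82)&(vv<228)).astype(np.uint8)
m=cv2.morphologyEx(m,cv2.MORPH_OPEN,np.ones((3,3)))
cs=max(cv2.findContours(m,0,1)[0],key=cv2.contourArea)
print("deck z median",np.median(P[m>0][:,2]))
rp=np.array([onz(c,*q[0],100)[:2] for q in cs],np.float32)
r=cv2.minAreaRect(rp);print(r);print(cv2.boxPoints(r))
# dark/grey blobs on the deck
g=I.astype(int).max(2);b=((g<95)&(cv2.erode(m,np.ones((5,5)))>0)).astype(np.uint8)
n,l,s,ce=cv2.connectedComponentsWithStats(b)
for i in range(1,n):
    if s[i,4]>25:
        q=np.argwhere(l==i)[:,::-1]
        w=np.array([onz(c,*x,105)[:2] for x in q],np.float32);rr=cv2.minAreaRect(w)
        print(s[i],ce[i].round(1),"rect",np.round(rr[0],1),np.round(rr[1],1),round(rr[2],1),"z",np.median(P[l==i][:,2]).round(1))
E
```

```text
deck z median 99.97612035274346
((582.6915893554688, -62.05809020996094), (287.061279296875, 380.56842041015625), 15.713393211364746)
[[ 392.9911     82.243164]
 [ 496.05872  -284.10284 ]
 [ 772.3921   -206.35934 ]
 [ 669.32446   159.98666 ]]
[277  90  59  27 419] [307.1 103.8] rect [ 717.4 -112.1] [ 24.6 172. ] 16.8 z 130.4
[302 129  22  29 367] [312.5 143.7] rect [ 607.7 -125.3] [70.1 44.2] 15.3 z 114.6
[245 152  38  60 668] [266.8 186.6] rect [504.1   7.6] [158.4  69.2] 16.7 z 101.9
[331 155  17  20 197] [339.4 164.5] rect [ 545.6 -196.7] [45.4 36.4] 16.3 z 103.6
[314 161  17  19 179] [322.1 170. ] rect [ 532.2 -148.8] [45.9 36.8] 15.1 z 103.9
[297 166  17  19 172] [304.9 175.1] rect [ 518.7 -100.8] [45.8 36.4] 14.8 z 103.3
```

View pics/top0c.png

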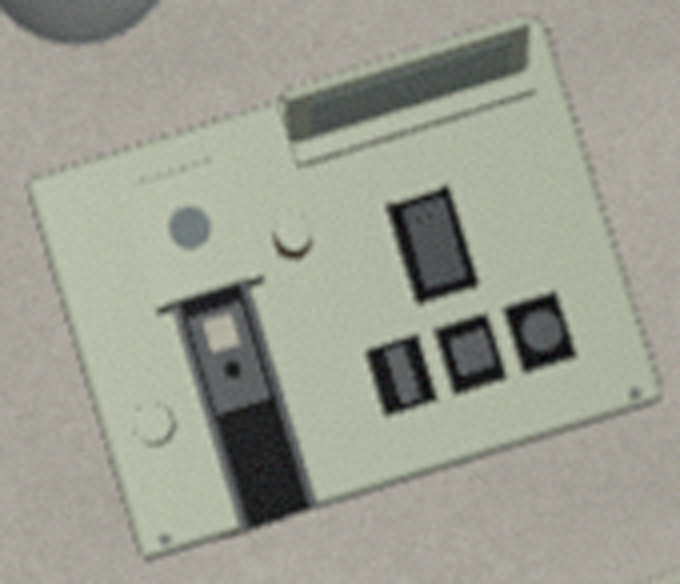

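The crop shows the cassette with its front edge at about (245,408) and the slot mouth at (278,515). The hood edge runs from (160,308) to (262,278), and the vial is at (293,238). The rocker runs from (420,197) to (447,292). The keys are oblong (404,374), square (471,353) and round (541,332). I convert these to the reader frame.

```bash
cat >> h.py <<'E'
YAW=np.radians(15.65);O=np.array([569.7,-65.7])
RX=np.array([np.cos(YAW),np.sin(YAW)]);RY=np.array([-RX[1],RX[0]])
def toR(p): d=np.asarray(p)[...,:2]-O; return np.stack([d@RX,d@RY],-1)
def toW(x,y): return O+x*RX+y*RY
E
python3 - <<'E'
from h import *
z=np.load("pics/top0.npz");P=np.load("pics/P.npy");c=calibration("top")
for n,x,y,h in [("slot mouth",278,515,102),("cass front L",219,412,124),("cass front R",272,398,124),("hood L",160,308,142),("hood R",262,278,142),("vial cap",292,232,140),("rock end back",418,197,111),("rock end front",447,290,105),("oblong",404,374,113),("square",471,353,113),("round",541,332,113),("rib",428,214,120)]:
    w=onz(c,205+(x+.5)/4-.5,82+(y+.5)/4-.5,h); print(n,w.round(1),toR(w).round(1))
r=toR(P);zz=P[...,2]
def prof(y0,y1,x0,x1,st):
    for a in np.arange(x0,x1,st):
        k=(r[...,0]>=a)&(r[...,0]<a+st)&(r[...,1]>y0)&(r[...,1]<y1)&(zz>60); 
        print(int(a),k.sum(),np.median(zz[k]).round(1) if k.any() else None,end=" | ")
    print()
print("rocker");prof(-83,-68,-20,70,4)
print("cassette y50..70");prof(50,70,-130,70,5)
for h0,h1,nm in((118,130,"cass"),(137,147,"hood"),(132,146,"vial")):
    k=(zz>h0)&(zz<h1)&(np.abs(r[...,0])<100)&(r[...,1]>0)&(r[...,1]<120);print(nm,k.sum(),r[k].min(0).round(1),r[k].max(0).round(1),np.median(r[k],axis=0).round(1))
E
```

```text
slot mouth [424.7 -13.1 102. ] [-125.5   89.8]
cass front L [495.9  25.3 124. ] [-46.5 107.6]
cass front R [504.3 -10.9 124. ] [-48.2  70.4]
hood L [565.8  62.5 142. ] [ 30.8 124.5]
hood R [583.7  -6.3 142. ] [29.5 53.4]
vial cap [614.3 -27.4 140. ] [53.3 24.9]
rock end back [ 640.4 -115.7  111. ] [ 54.5 -67.2]
rock end front [ 576.4 -134.3  105. ] [-12.1 -67.8]
oblong [ 518.7 -101.9  113. ] [-58.9 -21.1]
square [ 531.6 -148.1  113. ] [-58.9 -69.1]
round [ 544.5 -196.2  113. ] [ -59.5 -118.8]
rib [ 626.8 -121.1  120. ] [ 40.1 -68.7]
rocker
-20 8 98.7 | -16 7 100.6 | -12 12 101.8 | -8 7 114.3 | -4 6 113.8 | 0 7 115.1 | 4 7 117.2 | 8 9 116.9 | 12 6 117.2 | 16 7 117.9 | 20 7 118.2 | 24 6 120.4 | 28 9 120.4 | 32 6 122.5 | 36 9 124.8 | 40 6 125.1 | 44 8 125.2 | 48 3 120.4 | 52 7 99.8 | 56 6 102.5 | 60 8 100.1 | 64 7 97.8 | 68 7 99.2 | 
cassette y50..70
-130 11 98.2 | -125 14 99.9 | -120 13 101.0 | -115 13 99.6 | -110 12 100.0 | -105 14 100.1 | -100 12 99.0 | -95 13 100.8 | -90 13 99.1 | -85 13 99.9 | -80 14 99.9 | -75 12 99.1 | -70 13 100.7 | -65 13 100.8 | -60 13 100.3 | -55 12 99.9 | -50 15 101.1 | -45 12 100.0 | -40 12 101.6 | -35 12 100.5 | -30 14 99.1 | -25 13 100.3 | -20 12 100.1 | -15 14 100.2 | -10 13 100.6 | -5 13 100.5 | 0 13 99.6 | 5 14 100.0 | 10 10 100.8 | 15 13 99.8 | 20 14 99.4 | 25 12 100.6 | 30 27 133.5 | 35 11 140.9 | 40 13 141.4 | 45 13 142.4 | 50 11 139.9 | 55 11 140.4 | 60 12 141.2 | 65 13 141.0 | 
cass 378 [-49.1  18.5] [ 42.7 118.9] [-13.7  90.9]
hood 682 [30.3 12.3] [ 99.9 119.9] [61.4 82.6]
vial 697 [30.3 12.3] [ 99.9 119.9] [60.5 81.3]
```

Emit:
{"name": "step_arm", "arguments": {"angular": [[0,0,5.65],[0,0,0],[0,0,0],[0,0,0],[0,0,0],[0,0,0],[0,0,0],[0,0,0],[0,0,0],[0,0,0]], "travel": [[0,0,0],[30,-37,0],[30,-37,0],[30,-37,0],[30,-37,0],[30,-37,0],[30,-37,0],[30,-37,0],[30,-37,0],[30,-37,0]], "claw": [0,0,0,0,0,0,0,0,0,0]}}

```text
time: 1.1
position: [397.4, -186.9, 214.6]
ee_rot: [3.142, -0.0, 0.273]
wrist_force: [1.3, -0.5, 0.7]
gripper_width: 0.15
finger_force: 0.0
```

Emit:
{"name": "step_arm", "arguments": {"angular": [[0,0,0],[0,0,0],[0,0,0],[0,0,0],[0,0,0],[0,0,0],[0,0,0],[0,0,0],[0,0,0],[0,0,0]], "travel": [[30,-37,0],[30,-37,0],[30,-37,0],[20,-30,0],[14,-19,0],[0,0,20],[0,0,20],[0,0,0],[0,0,0],[0,0,0]], "claw": [0,0,0,0,0,0,0,0,0,0]}}

```text
time: 2.1
position: [474.0, -1.5, 175.5]
ee_rot: [3.141, -0.001, 0.273]
wrist_force: [0.0, -0.2, 0.5]
gripper_width: 0.004
finger_force: 0.0
```

```bash
python3 - <<'E'
from h import *
o=get_obs();print(o["time"],o["position"].round(1),toR(o["position"]).round(1),np.degrees(o["ee_rot"]).round(2),o["wrist_force"].round(2),o["gripper_width"],o["q"].round(2))
out=[]
for n in("top","scene"):
    I,D=get_image(n);np.savez(f"pics/{n}1.npz",I=I,D=D)
    b=(slice(90,230),slice(205,375)) if n=="top" else (slice(120,290),slice(190,350))
    out.append(cv2.resize(I[b][...,::-1],(400,400 if n=="scene" else 330),interpolation=cv2.INTER_CUBIC))
H=max(x.shape[0] for x in out);out=[cv2.copyMakeBorder(x,0,H-x.shape[0],0,0,0) for x in out]
cv2.imwrite("pics/s1.png",np.hstack(out))
E
```

```text
2.1 [474.   -1.5 175.5] [-74.8  87.7] [ 1.7998e+02 -6.0000e-02  1.5630e+01] [ 0.03 -0.21  0.51] 0.0037679185572440472 [-0.01  0.16  1.99  0.    0.99  1.29]
```

View pics/s1.png

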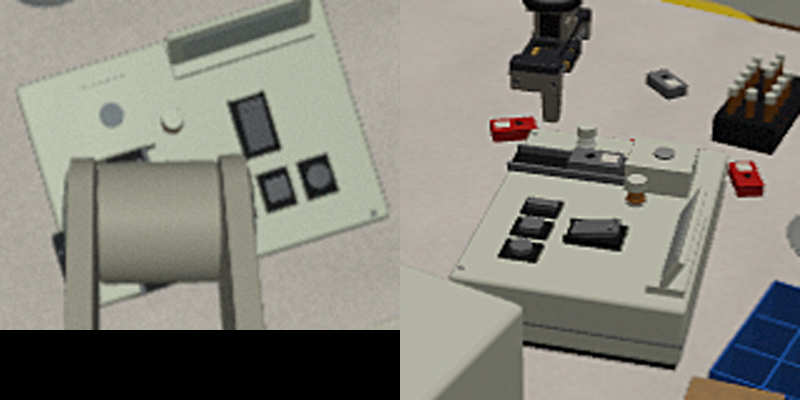

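The top view is partly covered by the arm. The scene half shows the shut fingertips at (552,118), above the slot's front part and clear of the cassette at (598,158). I lower them behind the cassette and start pushing.

Emit:
{"name": "step_arm", "arguments": {"angular": [[0,0,0],[0,0,0],[0,0,0],[0,0,0],[0,0,0],[0,0,0],[0,0,0],[0,0,0],[0,0,0],[0,0,0]], "travel": [[0,-1,20],[0,0,20],[0,0,19],[0,0,0],[6,0,0],[6,0,0],[6,0,0],[6,0,0],[6,0,0],[6,0,0]], "claw": [0,0,0,0,0,0,0,0,0,0]}}

```text
time: 3.2
position: [508.4, 9.6, 115.7]
ee_rot: [3.142, -0.0, 0.273]
wrist_force: [-2.1, -0.4, 1.1]
gripper_width: 0.004
finger_force: 0.5
```

Emit:
{"name": "step_arm", "arguments": {"angular": [[0,0,0],[0,0,0],[0,0,0],[0,0,0],[0,0,0],[0,0,0],[0,0,0],[0,0,0],[0,0,0],[0,0,0]], "travel": [[4,0,0],[4,0,0],[3,0,0],[2,0,0],[2,0,0],[1,0,0],[1,0,0],[1,0,0],[1,0,0],[0,0,0]], "claw": [0,0,0,0,0,0,0,0,0,0]}}

```text
time: 4.2
position: [526.3, 14.6, 115.6]
ee_rot: [3.142, -0.0, 0.273]
wrist_force: [0.3, 0.1, 0.4]
gripper_width: 0.005
finger_force: 0.0
```

```bash
python3 - <<'E'
from h import *
o=get_obs();print(o["time"],toR(o["position"]).round(1),o["wrist_force"].round(2),(o["wrist_force"][:2]@RX).round(2))
E
```

```text
4.2 [-20.1  89. ] [0.28 0.14 0.41] 0.3
```

Emit:
{"name": "step_arm", "arguments": {"angular": [[0,0,0],[0,0,0],[0,0,0],[0,0,0],[0,0,0],[0,0,0],[0,0,0],[0,0,0],[0,0,0],[0,0,0]], "travel": [[1,0,0],[1,0,0],[0.5,0,0],[0.5,0,0],[0.5,0,0],[0.5,0,0],[0.5,0,0],[0.5,0,0],[0.5,0,0],[0.5,0,0]], "claw": [0,0,0,0,0,0,0,0,0,0]}}

```text
time: 5.2
position: [531.9, 16.2, 115.6]
ee_rot: [3.142, -0.0, 0.273]
wrist_force: [-1.3, -0.3, 1.5]
gripper_width: 0.004
finger_force: 0.5
```

Emit:
{"name": "step_arm", "arguments": {"angular": [[0,0,0],[0,0,0],[0,0,0],[0,0,0],[0,0,0],[0,0,0],[0,0,0],[0,0,0],[0,0,0],[0,0,0]], "travel": [[0.5,0,0],[0.5,0,0],[0.5,0,0],[0.5,0,0],[0.5,0,0],[0.5,0,0],[0.5,0,0],[0.5,0,0],[0.5,0,0],[0.5,0,0]], "claw": [0,0,0,0,0,0,0,0,0,0]}}

```text
time: 6.2
position: [532.9, 16.5, 115.3]
ee_rot: [-3.141, 0.008, 0.274]
wrist_force: [-15.9, -7.0, 14.0]
gripper_width: 0.001
finger_force: 8.6
```

The push met a firm stop, with force rising to about 16 N at x ≈ -13. I back off, rise and look.

Emit:
{"name": "step_arm", "arguments": {"angular": [[0,0,0],[0,0,0],[0,0,0],[0,0,0],[0,0,0],[0,0,0],[0,0,0],[0,0,0],[0,0,0],[0,0,0]], "travel": [[-4,0,0],[-10,0,0],[-10,0,0],[0,0,-25],[0,0,-35],[0,40,-20],[0,45,0],[0,45,0],[0,30,0],[0,0,0]], "claw": [0,0,0,0,0,0,0,0,0,0]}}

```text
time: 7.2
position: [557.3, -146.3, 195.6]
ee_rot: [3.14, -0.001, 0.27]
wrist_force: [-0.2, 0.2, -0.0]
gripper_width: 0.007
finger_force: 0.0
```

```bash
python3 - <<'E'
from h import *
o=get_obs();print(o["time"],o["position"].round(1),toR(o["position"]).round(1),o["wrist_force"].round(2),o["ee_rot"].round(4))
out=[]
for n in("top","scene"):
    I,D=get_image(n);np.savez(f"pics/{n}2.npz",I=I,D=D)
    b=(slice(90,230),slice(205,375)) if n=="top" else (slice(150,270),slice(200,340))
    out.append(cv2.resize(I[b][...,::-1],(400,340),interpolation=cv2.INTER_CUBIC))
cv2.imwrite("pics/s2.png",np.hstack(out))
E
```

```text
7.2 [ 557.3 -146.3  195.6] [-33.7 -74.3] [-0.23  0.23 -0.02] [ 3.1402e+00 -1.1000e-03  2.7020e-01]
```

View pics/s2.png

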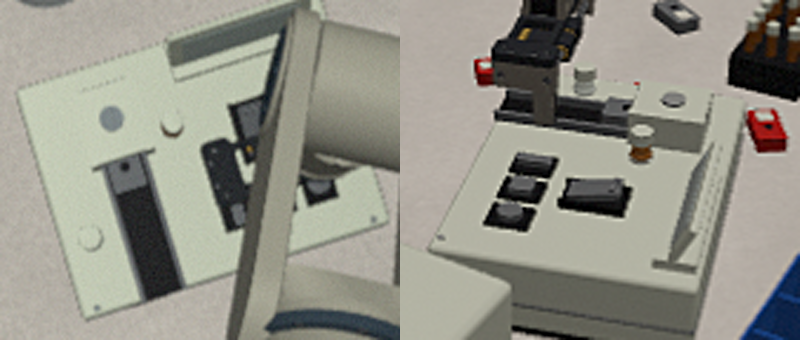

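In the top half, the cassette's front edge is now near (128,189), and about half of it shows in front of the hood. The vial at (172,122) and the jar at (92,238) are unmoved. In the scene half, the rocker is at (596,192) with its rib end up. I check the cassette number and move over the rib.

```bash
python3 - <<'E'
from h import *
c=calibration("top");print(toR(onz(c,259.1,167.5,124)).round(1), get_obs()["ee_rot"].round(4))
I=np.load("pics/top2.npz")["I"].astype(int)
# brightness along slot centreline
import math
for x in range(-30,40,3):
    pass
E
```

```text
[-1.8 94.4] [-3.141e+00  2.000e-04  2.716e-01]
```

Emit:
{"name": "step_arm", "arguments": {"angular": [[0,0,0],[0,0,0],[0,0,0],[0,0,0],[0,0,0],[0,0,0],[0,0,0],[0,0,0],[0,0,0],[0,0,0]], "travel": [[20,-2,0],[20,-2,0],[20,-2,0],[18,0,0],[0,0,20],[0,0,20],[0,0,15],[0,0,10],[0,0,0],[0,0,0]], "claw": [0,0,0,0,0,0,0,0,0,0]}}

```text
time: 8.3
position: [630.4, -116.1, 131.0]
ee_rot: [3.141, -0.0, 0.273]
wrist_force: [0.1, -0.0, 0.4]
gripper_width: 0.004
finger_force: 0.0
```

```bash
python3 - <<'E'
from h import *
o=get_obs();print(o["time"],o["position"].round(1),toR(o["position"]).round(1),o["wrist_force"].round(2),o["ee_rot"].round(4))
E
```

```text
8.3 [ 630.4 -116.1  131. ] [ 44.9 -64.9] [ 0.09 -0.01  0.37] [ 3.1415e+00 -3.0000e-04  2.7340e-01]
```

Emit:
{"name": "step_arm", "arguments": {"angular": [[0,0,0],[0,0,0],[0,0,0],[0,0,0],[0,0,0],[0,0,0],[0,0,0],[0,0,0],[0,0,0],[0,0,0]], "travel": [[-0.5,3.5,0],[0,0,0],[0,0,2],[0,0,2],[0,0,2],[0,0,2],[0,0,2],[0,0,2],[0,0,1],[0,0,0]], "claw": [0,0,0,0,0,0,0,0,0,0]}}

```text
time: 9.3
position: [631.2, -119.8, 118.8]
ee_rot: [3.141, -0.001, 0.273]
wrist_force: [0.2, 1.1, 12.5]
gripper_width: 0.006
finger_force: 6.3
```

Emit:
{"name": "step_arm", "arguments": {"angular": [[0,0,0],[0,0,0],[0,0,0],[0,0,0],[0,0,0],[0,0,0],[0,0,0],[0,0,0],[0,0,0],[0,0,0]], "travel": [[0,0,0.5],[0,0,0.5],[0,0,0],[0,0,0],[0,0,0],[0,0,-5],[0,0,-15],[0,0,-20],[0,0,-30],[0,0,0]], "claw": [0,0,0,0,0,0,0,0,0,0]}}

```text
time: 10.3
position: [632.4, -120.2, 190.7]
ee_rot: [3.139, -0.004, 0.273]
wrist_force: [0.8, 0.3, 0.5]
gripper_width: 0.005
finger_force: 0.0
```

Emit:
{"name": "step_arm", "arguments": {"angular": [[0,0,0],[0,0,0],[0,0,0],[0,0,0],[0,0,0],[0,0,0],[0,0,0],[0,0,0],[0,0,0],[0,0,0]], "travel": [[-20,0,0],[-35,0,0],[-35,0,0],[-15,0,0],[0,0,0],[0,0,0],[0,0,0],[0,0,0],[0,0,0],[0,0,0]], "claw": [0,0,0,0,0,0,0,0,0,0]}}

```text
time: 11.3
position: [529.9, -147.9, 186.4]
ee_rot: [-3.141, 0.0, 0.274]
wrist_force: [1.0, 0.5, -0.4]
gripper_width: 0.007
finger_force: 0.0
```

```bash
python3 - <<'E'
from h import *
o=get_obs();print(o["time"],o["position"].round(1),toR(o["position"]).round(1),o["wrist_force"].round(2),o["ee_rot"].round(4))
c=calibration("scene");I,D=get_image("scene");np.savez("pics/scene3.npz",I=I,D=D)
uu,vv=np.meshgrid(np.arange(512),np.arange(384))
K=np.array([[c["fx"],0,c["cx"]],[0,c["fy"],c["cy"]],[0,0,1.]])
p=cv2.undistortPoints(np.stack([uu,vv],-1).reshape(-1,1,2).astype(float),K,np.array([c["k1"],0,0,0.])).reshape(384,512,2)
for D_,nm in((np.load("pics/scene0.npz")["D"],"before"),(D,"after")):
    P=np.stack([p[...,0],-p[...,1],-np.ones((384,512))],-1)*D_[...,None]@att(c).T+c["origin"];r=toR(P)
    print(nm)
    for a in range(-16,64,6):
        k=(abs(r[...,0]-a)<3)&(abs(r[...,1]+68.5)<8)&(P[...,2]>80)
        print(a,k.sum(),np.median(P[k][:,2]).round(1) if k.any() else None,end=" | ")
    print()
a=[cv2.resize(J[185:260,225:315,::-1],(400,334),interpolation=cv2.INTER_CUBIC) for J in(np.load("pics/scene0.npz")["I"],I)]
cv2.imwrite("pics/s3.png",np.hstack(a))
E
```

```text
11.3 [ 529.9 -147.9  186.4] [-60.5 -68.4] [ 0.98  0.45 -0.43] [-3.1414e+00  2.0000e-04  2.7360e-01]
before
-16 3 102.5 | -10 3 103.7 | -4 6 114.6 | 2 8 117.2 | 8 4 117.4 | 14 6 119.8 | 20 7 120.7 | 26 6 121.3 | 32 6 122.0 | 38 9 124.2 | 44 9 126.0 | 50 12 107.5 | 56 6 102.6 | 62 4 100.9 | 
after
-16 55 546.2 | -10 47 547.7 | -4 20 542.6 | 2 8 122.2 | 8 9 123.1 | 14 6 123.5 | 20 6 120.6 | 26 7 119.9 | 32 6 119.8 | 38 7 117.4 | 44 6 118.8 | 50 8 105.6 | 56 6 104.5 | 62 6 101.3 |
```

View pics/s3.png

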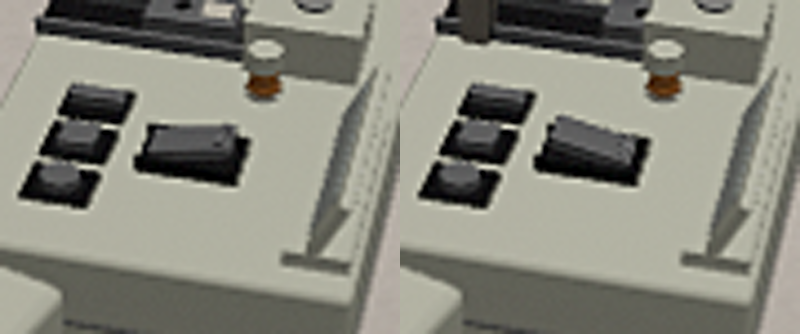

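The before/after crops show the rocker (590,140) tipped, with its rib end now down. Depth gives the rib at 126 before and about 118 now. Next is the square key.

Emit:
{"name": "step_arm", "arguments": {"angular": [[0,0,0],[0,0,0],[0,0,0],[0,0,0],[0,0,0],[0,0,0],[0,0,0],[0,0,0],[0,0,0],[0,0,0]], "travel": [[1.5,1,25],[0,0,25],[0,0,15],[0,0,6],[0,0,2],[0,0,2],[0,0,2],[0,0,1],[0,0,1],[0,0,0]], "claw": [0,0,0,0,0,0,0,0,0,0]}}

```text
time: 12.35
position: [531.7, -148.7, 107.8]
ee_rot: [3.141, -0.001, 0.273]
wrist_force: [-1.1, 0.3, 2.9]
gripper_width: 0.005
finger_force: 1.2
```

Emit:
{"name": "step_arm", "arguments": {"angular": [[0,0,0],[0,0,0],[0,0,0],[0,0,0],[0,0,0],[0,0,0],[0,0,0],[0,0,0],[0,0,0],[0,0,0]], "travel": [[0,0,0.5],[0,0,0.5],[0,0,0.5],[0,0,0.5],[0,0,0.5],[0,0,0],[0,0,0],[0,0,0],[0,0,0],[0,0,0]], "claw": [0,0,0,0,0,0,0,0,0,0]}}

```text
time: 13.35
position: [531.8, -148.7, 107.2]
ee_rot: [3.141, -0.001, 0.273]
wrist_force: [-7.3, 3.8, 24.3]
gripper_width: 0.002
finger_force: 12.3
```

Hard stop at 107.2 with 24 N, so the key is at full travel. I lift, shift to the round key and check that the square key stayed down.

Emit:
{"name": "step_arm", "arguments": {"angular": [[0,0,0],[0,0,0],[0,0,0],[0,0,0],[0,0,0],[0,0,0],[0,0,0],[0,0,0],[0,0,0],[0,0,0]], "travel": [[0,0,-3],[0,0,-15],[0,0,-30],[0,0,-30],[0,20,0],[0,20,0],[0,10,0],[0,0,0],[0,0,0],[0,0,0]], "claw": [0,0,0,0,0,0,0,0,0,0]}}

```text
time: 14.35
position: [544.3, -196.3, 182.4]
ee_rot: [-3.141, 0.001, 0.273]
wrist_force: [0.5, -0.0, -1.0]
gripper_width: 0.004
finger_force: 0.0
```

```bash
python3 - <<'E'
from h import *
o=get_obs();print(o["time"],o["position"].round(1),toR(o["position"]).round(1),o["wrist_force"].round(2),o["ee_rot"].round(4))
c=calibration("scene");I,D=get_image("scene");I0=np.load("pics/scene3.npz")["I"]
a=[cv2.resize(J[185:260,225:315,::-1],(400,334),interpolation=cv2.INTER_CUBIC) for J in(I0,I)]
cv2.imwrite("pics/s4.png",np.hstack(a))
E
```

```text
14.35 [ 544.3 -196.3  182.4] [ -59.7 -118.9] [ 0.49 -0.02 -0.96] [-3.1406e+00  1.1000e-03  2.7310e-01]
```

View pics/s4.png

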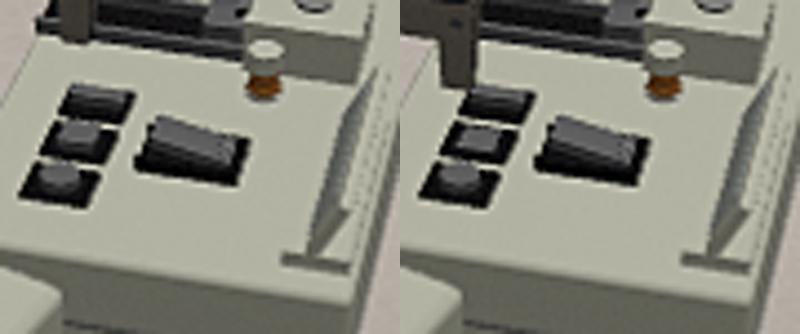

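The square key at (480,140) in the right crop now sits lower in its frame than before, so it stayed in. The round key (458,177) is still up and the rocker is still on. Now I press the round key.

Emit:
{"name": "step_arm", "arguments": {"angular": [[0,0,0],[0,0,0],[0,0,0],[0,0,0],[0,0,0],[0,0,0],[0,0,0],[0,0,0],[0,0,0],[0,0,0]], "travel": [[0,0,25],[0,0,25],[0,0,13],[0,0,4],[0,0,2],[0,0,2],[0,0,2],[0,0,2],[0,0,1],[0,0,0]], "claw": [0,0,0,0,0,0,0,0,0,0]}}

```text
time: 15.4
position: [545.4, -196.9, 107.6]
ee_rot: [3.141, -0.001, 0.273]
wrist_force: [-0.0, 1.5, 5.2]
gripper_width: 0.004
finger_force: 2.5
```

Emit:
{"name": "step_arm", "arguments": {"angular": [[0,0,0],[0,0,0],[0,0,0],[0,0,0],[0,0,0],[0,0,0],[0,0,0],[0,0,0],[0,0,0],[0,0,0]], "travel": [[0,0,0.5],[0,0,0.5],[0,0,0.5],[0,0,0.5],[0,0,0],[0,0,0],[0,0,0],[0,0,0],[0,0,0],[0,0,0]], "claw": [0,0,0,0,0,0,0,0,0,0]}}

```text
time: 16.4
position: [545.5, -196.9, 107.1]
ee_rot: [3.141, -0.001, 0.273]
wrist_force: [-4.1, 3.3, 20.0]
gripper_width: 0.008
finger_force: 10.2
```

Fully down: 20 N at 107.1. I lift clear.

Emit:
{"name": "step_arm", "arguments": {"angular": [[0,0,0],[0,0,0],[0,0,0],[0,0,0],[0,0,0],[0,0,0],[0,0,0],[0,0,0],[0,0,0],[0,0,0]], "travel": [[0,0,-5],[0,0,-15],[0,0,-30],[0,0,-30],[-20,0,-10],[-30,0,0],[-30,0,0],[-20,0,0],[0,0,0],[0,0,0]], "claw": [0,0,0,0,0,0,0,0,0,0]}}

```text
time: 17.4
position: [449.0, -224.1, 195.6]
ee_rot: [3.141, -0.001, 0.272]
wrist_force: [0.6, -0.4, -0.2]
gripper_width: 0.004
finger_force: 0.0
```

```bash
python3 - <<'E'
from h import *
o=get_obs();print(o["time"],o["position"].round(1),o["wrist_force"].round(2))
out=[]
for n in("top","scene"):
    I,D=get_image(n)
    b=(slice(90,230),slice(205,375)) if n=="top" else (slice(185,260),slice(225,315))
    out.append(cv2.resize(I[b][...,::-1],(400,334),interpolation=cv2.INTER_CUBIC))
cv2.imwrite("pics/s5.png",np.hstack(out))
E
```

```text
17.4 [ 449.  -224.1  195.6] [ 0.55 -0.38 -0.23]
```

View pics/s5.png

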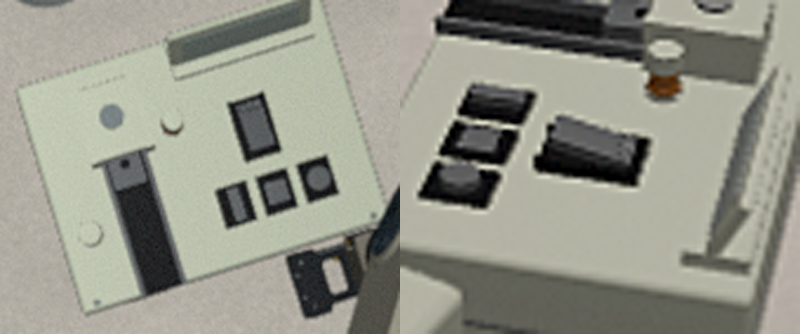

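The final view shows the cassette home (front edge near (128,188), left half) and the rocker on (590,140). The square key is in (480,140), the round (458,177) and oblong (500,100) keys are up, and the gripper is clear of the reader. I hand the job in.

```bash
python3 -c "
from station import *
print(finish_job())"
```

```text
the job is handed in; nothing more can be done
None
```

I pushed the cassette home, tipped the rocker on, pressed the square key so it stayed in, then pressed the round key fully down and let it come up, in that order. The job was handed in at about 17.5 s; the hand-in gave no pass or fail verdict, but the last pictures before it showed everything in its required end state.

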